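# Cover a finished wax ring with the beaker from the draining peg

## Robot

A 7-joint arm with a two-finger parallel gripper is mounted at the origin on a cart in front of the work surface, level with it; the furniture and walls round the work are solid. World frame = base frame: x ahead of the robot, y to its left, z up, the work surface at z = 0. Lengths are in m, angles in rad, forces in N, time in s.
With the tool pointing down it reaches from about 0.425 to 0.95 m from the base axis. Payload 4.7 kg.
Tool frame: the origin (TCP) lies at the very end of the fingers, on their centre line; the grasp point (between the pads) lies 19 mm behind it; z points along the fingers, y is the line along which they close (so a half turn about z gives the same grasp; the last joint's range is limited). The gripper opens to 85 mm and grips with 20 to 120 N. Pads are 22 mm wide; open, the fingers measure 114 mm over their backs; the gripper's body (76 mm by 85 mm) begins 54 mm behind the grasp point. The pads swing forward as they close: fully open they stand 13 mm farther back than shut.
Start: joints at [1.15, 0.469, -0.049, 1.532, 0.024, 1.141, -0.082], TCP at [0.258, -0.624, 0.231] pointing down, gripper open.
Joint ranges: [-2.59, 2.59], [-0.33, 1.99], [-1.39, 1.29], [0.1, 2.45], [-1.04, 4.18], [0.21, 1.99], [-2.66, 2.66]. Speed limits (rad/s): [2.57, 2.57, 3.14, 3.14, 3.14, 3.14, 3.14].

## Interface

Orientations are given as a rotation vector (axis times angle).
In Python, from rig import ctrl gives the robot as it stands. The module is installed in compiled form; this text tells all that it offers. Calls block until the motion is done:
- ctrl.movep(position, orientation): joint-space move of the TCP to a pose.
- ctrl.move_linear(position, rotation=None, speed=0.15, guard=None): straight line of the TCP; rotation=None keeps the orientation; speed is the mean speed in m/s. With guard (N) it stops when the force on the tool has changed by that much, and returns True; else False.
- ctrl.move_joints(angles): joint-space move.
- ctrl.gripper_to(opening, newtons=None): finger opening in m; newtons is the grip in N (None keeps the last); returns when the fingers have stopped.
- ctrl.wait(seconds).
- ctrl.solve_ik(position, orientation): joint angles nearest the present ones, or None.
- ctrl.observe(): the state.
- ctrl.camera(name): name is "scene" or "top" or "wrist"; returns a dict with "color" (480x640x3 uint8, blue, green, red), "vfov" (degrees; the focal length in pixels is half the picture's height over the tangent of half this angle, whatever the lens; pixels are square), "cx", "cy" (the principal point, pixels), "R" (3x3) and "t" (3): a world point X has camera coordinates R X + t. Camera axes: x right, y down, z forward; pixel columns grow to the right and rows downward; lengths in m; the calibration is good to about 2 mm. A picture is of the moment at which its call begins. There is no depth.
A pose or a line that the arm cannot do raises ctrl.MotionError and nothing moves.
- ctrl.sign_off(): hands the job in; it is judged then, once.
The state is a dict: "t": time; "joint_pos": joint angles; "qd": joint speeds; "effort": joint torques, N m; "eef_pos": TCP position; "tcp_rot": TCP orientation; "wrist_force": force on the tool from outside, world axes, zero at the start; "torque": the same for the moment, N m; "gripper_width": finger opening in m; "finger_force": force on a finger pad.
Only numpy, scipy, OpenCV 4.12 (cv2) and the standard library are available. Lean on these libraries where they do the work, as an engineer would, in place of code of your own. Each camera call takes 0.05 s, during which the arm holds its last target. There are 200 camera calls.

## Task

Lift the wax ring off the leaning peg it hangs on and lay it flat in the middle of the raised centre of the round wooden display base. Then lift the beaker off its leaning peg and stand it mouth down on that base as a dust cover, its rim flat on the base all round and the ring inside. Leave the wax disc and the white jar on the bench where they are.

Things in the scene. Friction and masses are not known exactly. Their poses are not given: they have to be found in the camera images.
- ring_mid (a point): Centre (half-way up) of the wax ring that hangs on the thin peg: 24 mm across its x, 24 mm along its y where a round bead stands out at +y (bead end 12.5 mm from here), 8 mm thick along its z, hole 13 mm, 12 g. On the peg its z points out along the peg (it may lean 8 degrees off), the bead hangs to the low side, its x is level (grip across x, 24 mm). It slides off freely along the peg.
- ring_peg (a point): Point on the axis of the thin brass peg, at the shoulder where the hung ring rests. Axes of its fixed stand: z up; the peg leans 40 degrees, pointing along (-0.643, 0, 0.766). Peg 8 mm thick, 26 mm long past the shoulder; the shoulder (18 mm round) stands 16 mm off a sloping 90 x 90 mm plywood board. This stand is left or right of the beaker's stand.
- beaker_mid (a point): Centre (half-way up) of the milky plastic beaker hanging upside down on the thick peg. Its z points from closed end to mouth, so down along the peg; closed end 44 mm from here towards -z, mouth 44 mm towards +z. Outside diameter 55 mm at the closed end, 60 mm at the mouth, inside 50 mm; about 60 g. It sits loosely (5 mm of play) and slides off along the peg.
- beaker_mouth (a point): Centre of the mouth of that same beaker, in the plane of its rim; same axes.
- beaker_peg (a point): Point on the axis of the thick grey peg, at the level where the hung beaker's rim rests. Axes of its fixed stand: z up; the peg leans 40 degrees, pointing along (-0.643, 0, 0.766). Peg 40 mm thick, 60 mm long past this level; the rim rests on three ribs, 6 mm off a sloping 90 x 90 mm plywood board.
- base_top (a point): Centre of the top of the raised middle of the fixed round wooden display base, 20 mm above the bench. The raised middle is a disc of 38 mm diameter, 6 mm high; z up.
- base_ledge (a point): Centre of the base at the height of its ledge, 14 mm above the bench: the flat top, 100 mm in outer diameter, round the raised middle, on which the beaker's rim shall stand. The beaker goes over the raised middle with 6 mm of play all round.
- wax_blank: Cut disc of wax, 42 x 46 x 7 mm, lying flat on the bench between the base and the stands (origin at the centre of its underside). To be left alone.
- lamp_end (a point): Left end of the fixed black box-shaped head of the bench lamp, at its middle. From here the head runs 350 mm to the right (-y), 70 mm deep (x) and 80 mm high, its underside 210 mm above the bench; its stem rises behind the far end. The arm starts to the right of it: keep clear of it, passing on the robot's side.
- talc_jar: White screw-lid jar with blue lid, 39 mm diameter, 62 mm high, on the bench to the left (origin at the centre of its underside). To be left alone.
Things that resemble listed ones, but are neither listed nor needed, are in the scene too. Of the things that look like the part that bears base_top, the larger one is meant.

How it is judged:
By the outcome, as a careful person would: the job done as asked, in the order asked, and still so for the second after the job is handed in, with the robot touching nothing.
It also fails if it takes over 64 s, if anything falls off the work surface, if the arm or the gripper's body presses on something with over 40 N, if the wrist force passes 120 N, or if a joint passes its speed limit or range.

## Working session

There is one attempt and no reset: what is moved stays moved. The work goes in short steps, each a Python script; the robot and the scene stay as the last script left them, time stands still between calls to the robot, and variables do not carry over. Pictures are saved under pics/ and viewed, at most 10 in all, crops included, and the job is handed in when it is done.

```bash
mkdir -p pics; ls; python3 - <<'E'
from rig import ctrl
import cv2,numpy as np,pickle
d={}
for n in("scene","top","wrist"):
    c=ctrl.camera(n); d[n]=c; cv2.imwrite(f"pics/{n}0.png",c["color"])
    print(n,c["vfov"],c["cx"],c["cy"],np.round(c["R"],3).tolist(),np.round(c["t"],3), np.round(-c["R"].T@c["t"],3))
pickle.dump(d,open("cams0.pkl","wb"))
print(ctrl.observe())
E
```

```text
pics
scene 48.277383431951634 317.6479764843718 243.49296874961644 [[-0.67, -0.742, -0.005], [-0.393, 0.36, -0.846], [0.63, -0.565, -0.533]] [0.452 0.314 0.633] [0.028 0.58  0.605]
top 45.591220423258946 324.04475469025084 239.4276733395287 [[-0.019, -1.0, -0.001], [-0.976, 0.018, -0.218], [0.218, -0.003, -0.976]] [0.085 0.583 1.132] [0.324 0.077 1.232]
wrist 69.14587187172131 326.26812349824627 236.5251625824768 [[0.38, -0.925, -0.002], [-0.892, -0.367, 0.264], [-0.245, -0.098, -0.965]] [-0.674 -0.034  0.378] [ 0.319 -0.598  0.372]
{'t': 0.15, 'joint_pos': array([ 1.15008188,  0.46928982, -0.04860143,  1.53337164,  0.02411766,
        1.14101741, -0.08231869]), 'qd': array([ 0.00022864, -0.00227501,  0.00035993, -0.00454403,  0.00038292,
        0.00044579, -0.00147641]), 'effort': array([ 2.52471682e-04, -5.10766482e+01, -4.69730690e-02, -2.37979567e+01,
        1.07076272e-02,  5.34155814e-03, -2.05046877e-05]), 'eef_pos': array([ 0.25761251, -0.62344437,  0.23050012]), 'tcp_rot': array([-3.08006194e+00, -6.11276714e-01,  5.49106517e-04]), 'wrist_force': array([-0.76815178,  1.0354074 ,  0.7361666 ]), 'torque': array([-0.02336176, -0.01616985, -0.00103482]), 'finger_force': 0.0, 'gripper_width': 0.08543114073046451}
```

View pics/top0.png

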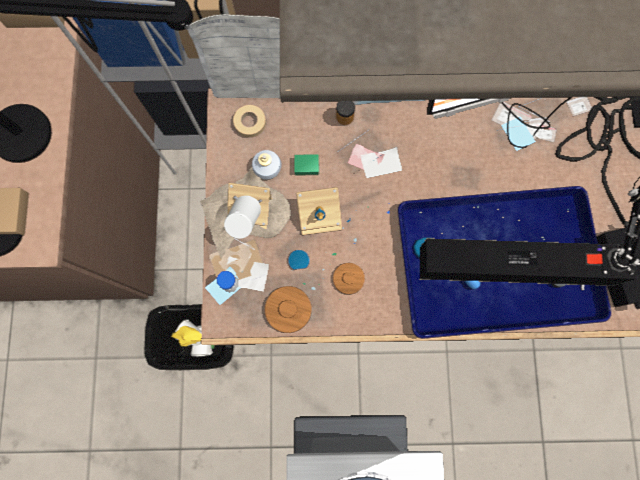

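View pics/scene0.png

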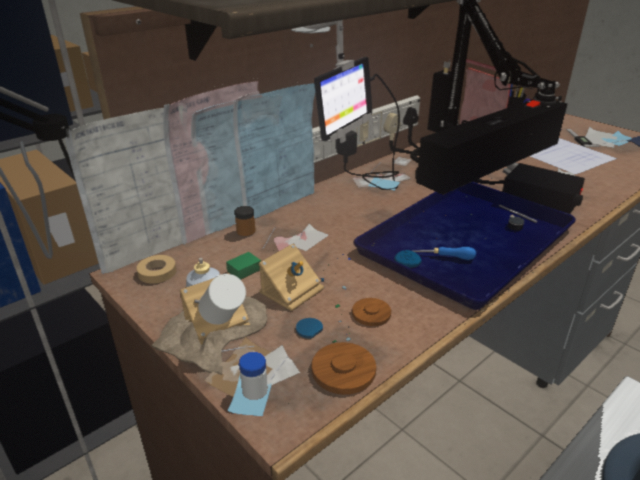

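Top view: the large round base is at (288,310) and a smaller look-alike at (348,278). The thin-peg stand with the dark ring is at (320,213), the beaker stand at (242,215), the wax disc at (298,260), the jar at (226,281) and the lamp's left end at (421,260). The large base is the one meant, because the text says the larger one. Next I compute coarse positions.

```bash
cat > h.py <<'E'
import numpy as np,cv2,pickle
from scipy.spatial.transform import Rotation as Ro
from scipy.optimize import least_squares
def f(c): return 240/np.tan(np.radians(c["vfov"])/2)
def proj(c,X):
    X=np.atleast_2d(X)@np.array(c["R"]).T+c["t"]; return X[:,:2]/X[:,2:]*f(c)+[c["cx"],c["cy"]]
def ray(c,p):
    d=np.array(c["R"]).T@np.array([(p[0]-c["cx"])/f(c),(p[1]-c["cy"])/f(c),1]); return -np.array(c["R"]).T@c["t"],d/np.linalg.norm(d)
def plane(c,p,z):
    o,d=ray(c,p); return o+d*(z-o[2])/d[2]
def tri(obs):
    A=0;b=0
    for c,p in obs:
        o,d=ray(c,p);P=np.eye(3)-np.outer(d,d);A=A+P;b=b+P@o
    X=np.linalg.solve(A,b); return X,[np.round(proj(c,X)[0]-p,1).tolist() for c,p in obs]
E
python3 - <<'E'
from h import *
d=pickle.load(open("cams0.pkl","rb"));T,S=d["top"],d["scene"]
np.set_printoptions(precision=4,suppress=True)
print("base T",plane(T,(287.5,309),.02),"S",plane(S,(344,364),.02))
print("small",plane(T,(348,277),.02))
print("ring",tri([(T,(320,213)),(S,(296,269))]))
print("beaker closed end",tri([(T,(238,224)),(S,(228,287))]))
print("lamp",plane(T,(421,240),.29),plane(T,(421,278),.29),"S",tri([(T,(421,278)),(S,(420,152))]))
print("disc",plane(T,(298,260),.004),"jar",plane(T,(226,280),.062))
# board corner bottoms
for p in((301,233),(341,229)): print("ringstand near edge",plane(T,p,.0))
img=T["color"][165:340,190:380];a=cv2.resize(img,None,fx=4,fy=4,interpolation=cv2.INTER_CUBIC)[:600]
s=S["color"][230:410,170:400]
cv2.imwrite("pics/cr1.png",cv2.resize(s,None,fx=3.3,fy=3.3,interpolation=cv2.INTER_CUBIC))
E
```

```text
base T [0.4446 0.1539 0.02  ] S [0.4397 0.1588 0.02  ]
small [0.5106 0.0239 0.02  ]
ring (array([0.6443, 0.0809, 0.053 ]), [[0.2, 0.2], [-0.4, -0.1]])
beaker closed end (array([0.6068, 0.2458, 0.1168]), [[0.4, 0.4], [-0.7, -0.2]])
lamp [ 0.5298 -0.0894  0.29  ] [ 0.465  -0.0858  0.29  ] S (array([ 0.4846, -0.0744,  0.2802]), [[-8.4, -10.5], [14.6, 1.4]])
disc [0.5527 0.1314 0.004 ] jar [0.5026 0.2781 0.062 ]
ringstand near edge [0.6141 0.1244 0.    ]
ringstand near edge [0.6216 0.0355 0.    ]
```

View pics/cr1.png

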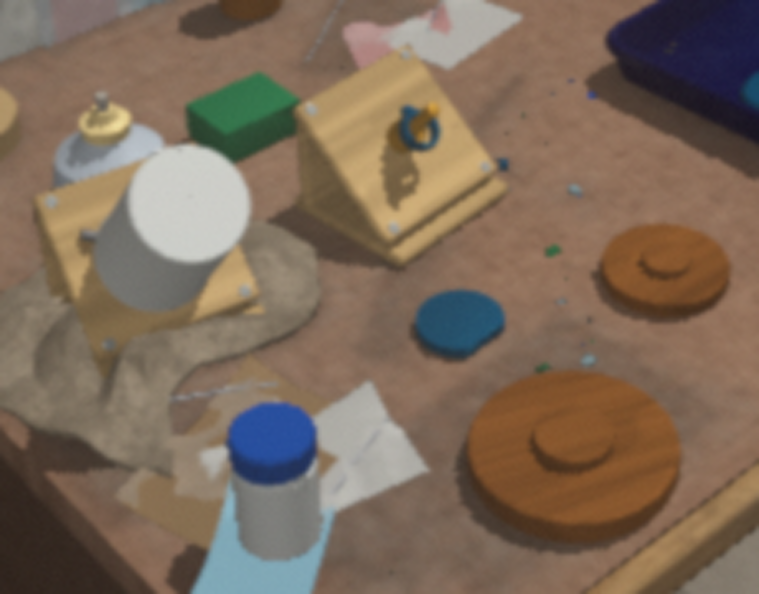

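The crop shows the dark blue ring on the brass peg at about scene (297,269), to the right of the white beaker. The large base is at (344,364) and the small look-alike at (371,311). Next I swing past the lamp, retracted and high, and look from close by.

```bash
cat >> h.py <<'E'
def pose(yaw,tilt,flip=1):
    # tool z = (sin tilt cos yaw, sin tilt sin yaw, -cos tilt), tool y level
    r=Ro.from_euler("z",yaw,degrees=True)*Ro.from_euler("y",-tilt,degrees=True)*Ro.from_matrix(np.diag([1.,-1,-1]))
    return r
def rv(r): return r.as_rotvec()
E
python3 - <<'E'
from h import *
from rig import ctrl
np.set_printoptions(precision=3,suppress=True)
print(pose(0,40).as_matrix())
q=ctrl.observe()["joint_pos"]
a=-np.arctan2(-.624,.258)
def ik(p,r):
    s=ctrl.solve_ik(p,rv(r)); print(p,None if s is None else np.array(s)); return s
s=None
for R in (.44,.43):
  for z in (.45,.4):
    s=ik([R*np.cos(a),-R*np.sin(a),z],pose(-np.degrees(a)+0,0))
ik([.45,.154,.03],pose(0,0)); ik([.64,.08,.05],pose(5,40));ik([.54,.073,.17],pose(5,40)); ik([.62,.24,.07],pose(-8,40)); ik([.48,.255,.25],pose(-8,40))
ik([.44,.154,.2],pose(0,0))
E
```

```text
[[ 0.766  0.     0.643]
 [ 0.    -1.     0.   ]
 [ 0.643  0.    -0.766]]
[np.float64(0.16811967237664835), np.float64(-0.4066150215621263), 0.45] [ 0.906 -0.059  0.166  1.704  0.01   1.496 -1.678]
[np.float64(0.16811967237664835), np.float64(-0.4066150215621263), 0.4] [ 0.9   -0.048  0.175  1.801  0.008  1.387 -1.676]
[np.float64(0.1642987707317245), np.float64(-0.39737377107207794), 0.45] [ 0.908 -0.078  0.159  1.72   0.012  1.498 -1.684]
[np.float64(0.1642987707317245), np.float64(-0.39737377107207794), 0.4] [ 0.902 -0.066  0.168  1.818  0.011  1.389 -1.682]
[0.45, 0.154, 0.03] [-0.033  0.489 -0.476  2.146  0.397  0.591 -2.365]
[0.64, 0.08, 0.05] [ 0.11   0.558 -0.422  2.227  2.416  0.419  2.268]
[0.54, 0.073, 0.17] None
[0.62, 0.24, 0.07] [-0.902  0.551  0.328  2.136  1.671  0.314  2.315]
[0.48, 0.255, 0.25] None
[0.44, 0.154, 0.2] [ 0.324  0.266 -0.869  2.011  0.245  0.971 -2.239]
```

```bash
python3 - <<'E'
from h import *
from rig import ctrl
np.set_printoptions(precision=3,suppress=True)
a=np.arctan2(-.624,.258)
q=np.array(ctrl.solve_ik([.43*np.cos(a),.43*np.sin(a),.45],rv(pose(np.degrees(a),0))))
ctrl.move_joints(q); q[0]-=1.45; ctrl.move_joints(q)
o=ctrl.observe(); print(o["t"],o["eef_pos"],o["wrist_force"])
c=ctrl.camera("wrist"); cv2.imwrite("pics/w1.png",c["color"]); pickle.dump(c,open("w1.pkl","wb")); print(-c["R"].T@c["t"])
def ik(p,r):
    s=ctrl.solve_ik(p,rv(r)); print(p,None if s is None else np.array(s)); return s
ax=pose(5,40).as_matrix()[:,2];
for d in(0,.04,.08,.12): ik(np.array([.644,.081,.053])-d*ax,pose(5,40))
for t in(10,20,30): ik(np.array([.644,.081,.053])-.1*ax,pose(5,t))
ax=pose(-8,40).as_matrix()[:,2];
for d in(-.06,0,.04,.08,.12): ik(np.array([.607,.246,.117])-d*ax,pose(-8,40))
ik([.445,.154,.1],pose(0,0))
E
```

```text
3.625 [0.415 0.114 0.45 ] [0.53  0.458 0.677]
[0.478 0.132 0.592]
[0.644 0.081 0.053] [-0.348  0.521  0.141  2.243  3.029  0.31   1.527]
[0.618 0.079 0.084] [-0.521  0.446  0.339  2.298  3.256  0.274  1.273]
[0.593 0.077 0.114] [-0.371  0.334  0.14   2.33   2.851  0.218  1.709]
[0.567 0.074 0.145] [-1.06   0.349  0.963  2.392  3.999  0.255  0.515]
[0.58  0.075 0.13 ] [-0.422  0.365  0.26   1.994 -0.128  0.624 -1.572]
[0.58  0.075 0.13 ] [-0.417  0.31   0.229  2.117 -0.074  0.376 -1.631]
[0.58  0.075 0.13 ] None
[0.645 0.241 0.071] [-0.873  0.572  0.331  2.086  1.616  0.292  2.394]
[0.607 0.246 0.117] [-0.477  0.449 -0.239  2.107  1.494  0.586  2.595]
[0.582 0.25  0.148] [-0.061  0.486 -0.807  2.107  1.5    0.85   2.659]
[0.556 0.253 0.178] [-1.687  0.605  1.274  2.202 -0.537  0.211 -1.852]
[0.531 0.257 0.209] [-1.781  0.446  1.262  2.212  0.218  0.272 -2.57 ]
[0.445, 0.154, 0.1] [-0.538  0.313  0.137  2.142 -0.066  0.691 -1.927]
```

View pics/w1.png

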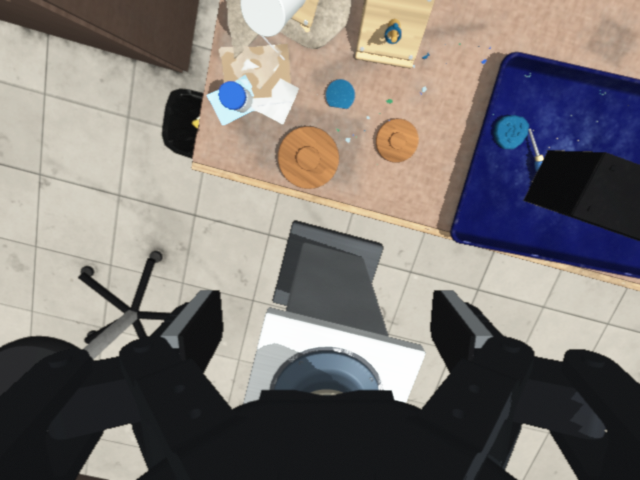

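The wrist view shows the big base at (308,157) with the lookalike at (397,140), the ring at (392,34), the beaker at (268,10) and the lamp end at (560,180). I take two closer views with a baseline for triangulation.

```bash
python3 - <<'E'
from h import *
from rig import ctrl
np.set_printoptions(precision=3,suppress=True)
w=pickle.load(open("w1.pkl","rb")); print("base",plane(w,(308,156.5),.02))
ctrl.movep([.53,.19,.21],rv(pose(0,15)))
c=ctrl.camera("wrist"); cv2.imwrite("pics/w2.png",c["color"]); pickle.dump(c,open("w2.pkl","wb"))
ctrl.movep([.53,.09,.21],rv(pose(0,15)))
c=ctrl.camera("wrist"); cv2.imwrite("pics/w3.png",c["color"]); pickle.dump(c,open("w3.pkl","wb"))
o=ctrl.observe();print(o["t"],o["joint_pos"],o["eef_pos"])
E
```

```text
base [0.448 0.154 0.02 ]
5.325 [-0.421  0.148  0.147  2.067  0.079  0.675 -1.904] [0.531 0.09  0.211]
```

View pics/w2.png

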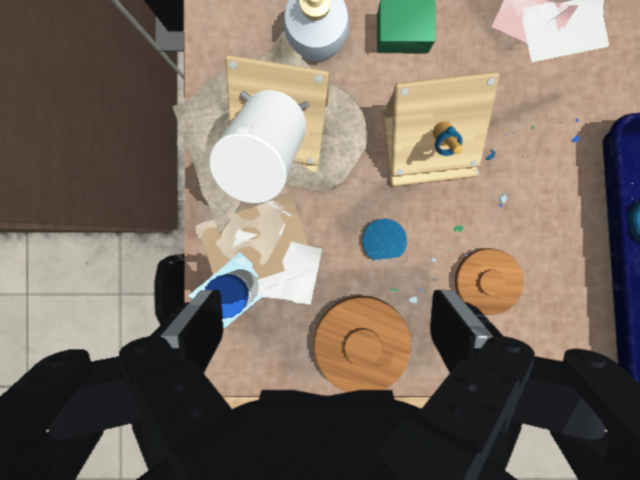

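View pics/w3.png

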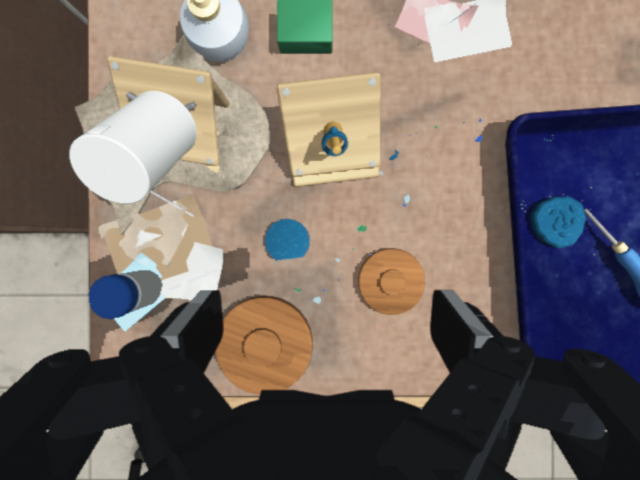

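w2 shows the beaker's closed end near (250,168), the ring near (448,141) and the base middle at (363,348). In w3 these are near (109,162), (335,140) and (263,348). I enlarge the ring and beaker in both views in one montage.

```bash
python3 - <<'E'
from h import *
a,b=[cv2.imread(f"pics/w{i}.png") for i in(2,3)]
def cr(im,x,y,s): return cv2.resize(im[y:y+int(300/s),x:x+int(400/s)],(400,300),interpolation=cv2.INTER_CUBIC)
cv2.imwrite("pics/m.png",np.vstack([np.hstack([cr(a,385,75,3),cr(b,270,75,3)]),np.hstack([cr(a,195,83,2.4),cr(b,60,83,2.4)])]))
E
```

```text
(no output)
```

View pics/m.png

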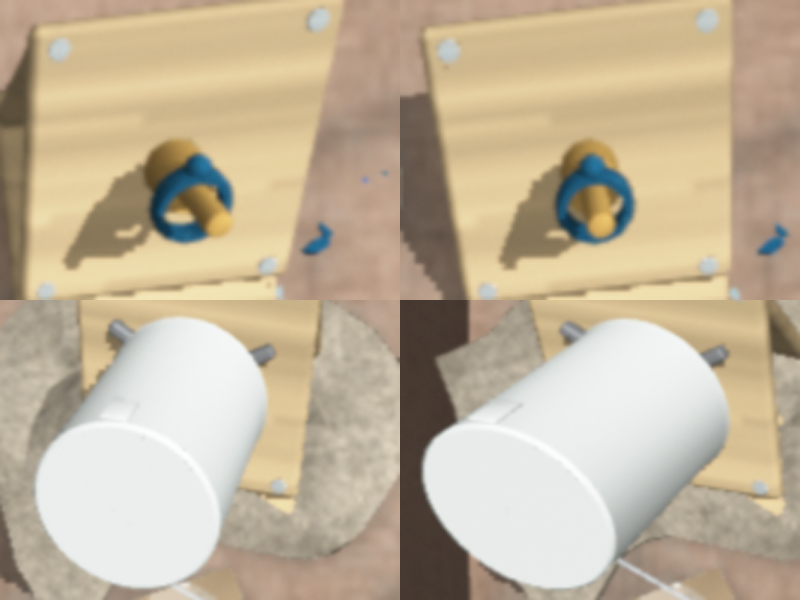

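```bash
python3 - <<'E'
from h import *
np.set_printoptions(precision=4,suppress=True)
A,B=[pickle.load(open(f"w{i}.pkl","rb")) for i in(2,3)]
def r(a,b): 
    X,e=tri([(A,(385+a[0]/3,75+a[1]/3)),(B,(270+(b[0]-400)/3,75+b[1]/3))]); return X,e
def k(a,b): return tri([(A,(195+a[0]/2.4,83+(a[1]-300)/2.4)),(B,(60+(b[0]-400)/2.4,83+(b[1]-300)/2.4))])
P=[]
for a,b in[((60,49),(448,50)),((318,19),(708,19)),((267,265),(709,265)),((45,291),(487,291))]:
    X,e=r(a,b);P.append(X);print("screw",X,e[0])
P=np.array(P);n=np.linalg.svd(P-P.mean(0))[2][2];n*=np.sign(n[2]);print("n",n,"tilt",np.degrees(np.arccos(n[2])),"yaw n",np.degrees(np.arctan2(-n[1],-n[0])),"centre",P.mean(0))
for nm,a,b in[("ring",(192,204),(595,204)),("tip",(218,223),(600,222)),("bead",(199,163),(592,164))]: print(nm,*r(a,b))
print("beaker end",*k((128,505),(519.5,506)))
s=k((278,487),(759,488));t1=tri([(A,(232,65)),(B,(117,64))]);t2=tri([(A,(320,77)),(B,(203,78))]);print("bscrews",s,t1,t2)
n2=np.cross(t1[0]-s[0],t2[0]-s[0]);n2/=np.linalg.norm(n2);n2*=np.sign(n2[2]);print(n2,np.degrees(np.arctan2(-n2[1],-n2[0])))
e=(t1[0]-t2[0]);print("top edge yaw",np.degrees(np.arctan2(-e[0],e[1])));e=P[0]-P[1];print(np.degrees(np.arctan2(-e[0],e[1])))
print("base",tri([(A,(363,347.5)),(B,(263,347.5))]),plane(A,(363,347.5),.02),plane(B,(263,347.5),.02))
print("jar",plane(A,(228,293),.062))
E
```

```text
screw [0.68   0.1227 0.0688] [0.0, -0.1]
screw [0.6893 0.0486 0.0666] [0.0, -0.2]
screw [0.6295 0.0418 0.0161] [0.0, -0.1]
screw [0.621  0.1161 0.0166] [0.0, -0.2]
n [-0.6456 -0.0911  0.7582] tilt 40.69238014181395 yaw n 8.029752423651907 centre [0.6549 0.0823 0.042 ]
ring [0.6394 0.0809 0.0559] [[0.0, -0.2], [-0.0, 0.2]]
tip [0.6295 0.0799 0.0739] [[0.0, -0.4], [-0.0, 0.4]]
bead [0.6488 0.0819 0.0646] [[0.0, -0.0], [-0.0, 0.0]]
beaker end [0.6065 0.2465 0.1119] [[-0.0, -0.2], [0.0, 0.2]]
bscrews (array([0.6319, 0.2053, 0.0179]), [[-0.0, -0.1], [0.0, 0.1]]) (array([0.7086, 0.2727, 0.0585]), [[-0.1, -1.0], [0.2, 1.0]]) (array([0.6943, 0.1951, 0.0642]), [[0.0, 0.1], [-0.0, -0.1]])
[-0.5704  0.1633  0.805 ] -15.980208236501733
top edge yaw -10.432778291968365
7.152585471968227
base (array([0.4447, 0.1533, 0.0151]), [[-0.0, -0.1], [-0.0, 0.1]]) [0.4461 0.1538 0.02  ] [0.4464 0.1524 0.02  ]
jar [0.5075 0.2758 0.062 ]
```

Geometry agrees between the views:
- **Ring:** about (0.640, 0.081, 0.056), stand yaw 7°.
- **Beaker:** closed end about (0.6065, 0.247, 0.112), stand yaw −10°.
- **Base:** centre about (0.446, 0.153).

To check joint-space transits, I fit a small FK model from IK pairs.

```bash
cat > fit.py <<'E'
from h import *
from rig import ctrl
import itertools
np.set_printoptions(precision=4,suppress=True)
rng=np.random.default_rng(0);D=[]
while len(D)<40:
    p=np.array([rng.uniform(.4,.7),rng.uniform(-.2,.35),rng.uniform(.05,.4)]);r=pose(rng.uniform(-60,60),rng.uniform(-20,40))
    q=ctrl.solve_ik(p,rv(r))
    if q is not None: D.append((np.array(q),p,r.as_matrix()))
Q=np.array([d[0] for d in D]);Pp=np.array([d[1] for d in D]);M=np.array([d[2] for d in D])
E=lambda ax,a:Ro.from_euler(ax,np.atleast_1d(a))
def fk(x,s,Q):
    Q=np.atleast_2d(Q)
    R=E("z",s[0]*Q[:,0]+x[9]);p=np.tile([0,0,x[0]],(len(Q),1))
    R=R*E("y",Q[:,1]);p=p+R.apply([x[1],x[10],x[2]])
    R=R*E("z",s[1]*Q[:,2])*E("y",Q[:,3]);p=p+R.apply([x[3],x[11],x[4]])
    R=R*E("z",s[2]*Q[:,4])*E("y",Q[:,5]);p=p+R.apply([x[5],x[12],x[6]])
    R=R*E("z",s[3]*Q[:,6]+x[7]);p=p+R.apply([0,0,x[8]])
    return p,R
if __name__=="__main__":
  best=None
  for s in itertools.product((1,-1),repeat=4):
    for y0 in(0,np.pi/2,np.pi,-np.pi/2):
      def res(x):
        p,R=fk(x,s,Q); return np.r_[(p-Pp).ravel()*5,(R.as_matrix()-M).ravel()]
      o=least_squares(res,[.3,0,.35,0,.35,0,.2,y0,0,0,0,0,0],max_nfev=25)
      if best is None or o.cost<best[0]: best=(o.cost,s,o.x)
  print(best); pickle.dump(best,open("fk.pkl","wb"))
E
python3 fit.py
```

```text
(np.float64(1.2151336829241778e-19), (-1, -1, -1, -1), array([ 0.2377,  0.    ,  0.5542,  0.    ,  0.4668,  0.    ,  1.4968,
        1.5708, -1.1908, -0.    , -0.0264, -0.0154, -0.0004]))
```

```bash
cat > plan.py <<'E'
from h import *
from fit import fk
_,S,X=pickle.load(open("fk.pkl","rb"))
lo=np.array([-2.59,-.33,-1.39,.1,-1.04,.21,-2.66])+.02;hi=np.array([2.59,1.99,1.29,2.45,4.18,1.99,2.66])-.02
def FK(q): p,R=fk(X,S,q); return p,R
def myik(p,R,seed,w=3e-3):
    Rm=R.as_matrix()
    def res(q):
        a,b=FK(q); return np.r_[(a[0]-p)*10,(b.as_matrix()[0]-Rm).ravel(),w*(q-seed)]
    q=np.clip(seed,lo+1e-3,hi-1e-3)
    for ww in (w,1e-5):
        w=ww;q=least_squares(res,q,bounds=(lo,hi)).x
    a,b=FK(q); e=np.linalg.norm(a[0]-p)+.1*(b.inv()*R).magnitude()[0]
    return q if e<3e-4 else None
def sols(p,R,n=40,seed=0):
    g=np.random.default_rng(seed);out=[]
    for i in range(n):
        s=g.uniform(lo,hi);s[0]=g.uniform(-1,.8);s[2]=g.uniform(-.8,.8)
        q=myik(p,R,s)
        if q is not None: out.append(q)
    return np.array(out)
def path(q0,q1,n=9):
    Q=np.linspace(q0,q1,n);p,R=FK(Q); return np.c_[p,R.as_matrix()[:,:,2],p-R.as_matrix()[:,:,2]*.306]
E
sed -i 's/^rng=/if __name__=="__main__":\n  pass\nrng=/' fit.py
python3 - <<'E'
# make fit importable without IK sampling
s=open('fit.py').read()
i=s.index('if __name__');j=s.index('E=lambda')
k=s.index('if __name__',j)
open('fit.py','w').write('import numpy as np\nfrom scipy.spatial.transform import Rotation as Ro\n'+s[j:k])
E
python3 - <<'E'
from plan import *
np.set_printoptions(precision=2,suppress=True,linewidth=150)
cur=np.array([-0.421,0.148,0.147,2.067,0.079,0.675,-1.904]); print(FK(cur)[0])
ring=np.array([.640,.0808,.0557]);bk=np.array([.6065,.247,.112])
def show(n,p,R):
    s=sols(p,R); print(n,len(s)); 
    if len(s): s=s[np.argsort(abs(s-cur)[:,[0,2,4,6]].sum(1))]; print(s[:8:1])
R=pose(7.2,40);z=R.as_matrix()[:,2]
show("ring grasp",ring+.0025*z,R); show("ring off",ring-.045*z,R)
R=pose(-10,40);z=R.as_matrix()[:,2]
show("bk grasp",bk+.047*z,R); show("bk off",bk-.025*z,R)
show("base",np.array([.446,.153,.0235]),pose(0,0))
show("base high",np.array([.446,.153,.15]),pose(0,0))
E
```

```text
[[0.53 0.09 0.21]]
ring grasp 28
[[-0.38  0.52  0.2   2.25  3.21  0.32  1.38]
 [-0.44  0.53  0.27  2.25  3.32  0.33  1.26]
 [-0.32  0.52  0.12  2.25  3.11  0.31  1.49]
 [-0.31  0.52  0.12  2.25  3.11  0.31  1.5 ]
 [-0.45  0.53  0.29  2.26  3.34  0.33  1.23]
 [-0.47  0.53  0.31  2.26  3.37  0.33  1.2 ]
 [-0.47  0.53  0.32  2.26  3.38  0.33  1.19]
 [-0.28  0.51  0.07  2.25  3.05  0.31  1.57]]
ring off 28
[[-0.35  0.41  0.15  2.3   3.11  0.26  1.5 ]
 [-0.4   0.41  0.21  2.31  3.19  0.26  1.41]
 [-0.34  0.41  0.13  2.3   3.08  0.26  1.53]
 [-0.46  0.42  0.28  2.31  3.29  0.27  1.3 ]
 [-0.29  0.41  0.08  2.3   3.01  0.26  1.61]
 [-0.48  0.42  0.31  2.31  3.33  0.27  1.25]
 [-0.49  0.42  0.32  2.31  3.34  0.27  1.24]
 [-0.49  0.42  0.33  2.31  3.35  0.27  1.23]]
bk grasp 26
[[-0.74  0.54  0.13  2.08  1.55  0.42  2.46]
 [-0.71  0.54  0.09  2.08  1.55  0.44  2.47]
 [-0.71  0.54  0.09  2.08  1.55  0.44  2.47]
 [-0.7   0.54  0.08  2.08  1.55  0.45  2.47]
 [-0.68  0.54  0.06  2.08  1.55  0.46  2.47]
 [-0.67  0.54  0.04  2.08  1.56  0.47  2.47]
 [-0.62  0.54 -0.03  2.07  1.57  0.5   2.47]
 [-0.5
[... 453 characters left out ...]
.51 -1.91]
 [-0.36  0.45 -0.07  2.18  0.06  0.52 -2.05]
 [-0.58  0.46  0.2   2.19 -0.18  0.51 -1.82]
 [-0.61  0.46  0.23  2.19 -0.21  0.51 -1.79]
 [-0.61  0.46  0.24  2.19 -0.21  0.51 -1.78]
 [-0.61  0.46  0.24  2.19 -0.22  0.51 -1.78]
 [-0.15  0.47 -0.33  2.16  0.29  0.55 -2.27]
 [-0.77  0.48  0.44  2.2  -0.4   0.53 -1.6 ]]
base high 13
[[-0.41  0.24 -0.01  2.09  0.    0.81 -1.99]
 [-0.39  0.24 -0.03  2.09  0.01  0.82 -2.  ]
 [-0.38  0.24 -0.05  2.09  0.02  0.82 -2.01]
 [-0.33  0.24 -0.11  2.08  0.04  0.82 -2.03]
 [-0.69  0.24  0.31  2.1  -0.1   0.81 -1.88]
 [-0.2   0.25 -0.26  2.08  0.09  0.82 -2.08]
 [-0.77  0.24  0.41  2.11 -0.13  0.81 -1.85]
 [ 0.01  0.28 -0.5   2.07  0.18  0.84 -2.17]]
```

```bash
python3 - <<'E'
from plan import *
np.set_printoptions(precision=3,suppress=True,linewidth=150)
cur=np.array([-0.421,0.148,0.147,2.067,0.079,0.675,-1.904])
ring=np.array([.640,.0808,.0557])
R=pose(7.2,40);z=R.as_matrix()[:,2]
pre=myik(ring-.05*z,R,np.array([-.34,.41,.13,2.3,3.08,.26,1.53]));print("pre",pre)
print(path(cur,pre)[:,:6])
up=myik(np.array([.56,.09,.20]),pose(7,25),np.array([-.34,.3,.13,2.3,1.5,.22,0.]));print("up",up)
def best(ref,p,tilt=0):
    b=None
    for y in range(-180,180,15):
        for sd in (ref,np.r_[ref[:4],0,.6,-1.9],np.r_[ref[:4],0,.6,1.2]):
            q=myik(p,pose(y,tilt),sd)
            if q is not None:
                c=np.max(abs(q-ref))
                if b is None or c<b[0]: b=(c,y,q)
    return b
b=best(pre,np.array([.446,.153,.12])); print("ring->base",b); print(path(pre,b[2])[:,:6])
bo=np.array([-0.66,.41,-.06,2.12,1.37,.55,2.63])
b2=best(bo,np.array([.446,.153,.18])); print("bk->base",b2); print(path(bo,b2[2])[:,:6])
print(path(b[2],bo)[:,:6])
E
```

```text
pre [-0.339  0.396  0.137  2.308  3.078  0.254  1.532]
[[ 0.531  0.09   0.211  0.261  0.001 -0.965]
 [ 0.556  0.027  0.201  0.345 -0.195 -0.918]
 [ 0.587 -0.014  0.202  0.452 -0.317 -0.834]
 [ 0.619 -0.031  0.207  0.566 -0.357 -0.743]
 [ 0.646 -0.025  0.205  0.666 -0.323 -0.673]
 [ 0.66  -0.003  0.193  0.732 -0.234 -0.64 ]
 [ 0.659  0.027  0.169  0.75  -0.119 -0.65 ]
 [ 0.641  0.056  0.134  0.717 -0.006 -0.697]
 [ 0.608  0.077  0.094  0.638  0.081 -0.766]]
up None
ring->base (np.float64(2.281367492938947), -60, array([ 0.573,  0.692, -1.352,  2.07 ,  0.796,  1.059,  2.485]))
[[ 0.608  0.077  0.094  0.638  0.081 -0.766]
 [ 0.634  0.098  0.097  0.691  0.084 -0.718]
 [ 0.651  0.105  0.098  0.723  0.042 -0.689]
 [ 0.655  0.102  0.096  0.719 -0.029 -0.694]
 [ 0.644  0.096  0.089  0.668 -0.105 -0.737]
 [ 0.616  0.093  0.081  0.563 -0.16  -0.811]
 [ 0.571  0.101  0.078  0.408 -0.167 -0.898]
 [ 0.513  0.121  0.088  0.214 -0.113 -0.97 ]
 [ 0.446  0.153  0.12   0.    -0.    -1.   ]]
bk->base (np.float64(1.0638811983761123), -75, array([ 0.404,  0.346, -0.987,  2.019,  0.353,  0.957,  2.64 ]))
[[ 0.59   0.253  0.128  0.629 -0.108 -0.77 ]
 [ 0.584  0.224  0.126  0.572 -0.152 -0.806]
 [ 0.573  0.199  0.125  0.503 -0.183 -0.845]
 [ 0.558  0.179  0.126  0.425 -0.198 -0.883]
 [ 0.539  0.163  0.13   0.34  -0.194 -0.92 ]
 [ 0.517  0.153  0.137  0.252 -0.172 -0.952]
 [ 0.494  0.148  0.147  0.164 -0.131 -0.978]
 [ 0.47   0.148  0.161  0.079 -0.073 -0.994]
 [ 0.446  0.153  0.18   0.    -0.    -1.   ]]
[[ 0.446  0.153  0.12   0.    -0.    -1.   ]
 [ 0.463  0.161  0.092  0.06  -0.069 -0.996]
 [ 0.482  0.168  0.072  0.133 -0.126 -0.983]
 [ 0.501  0.175  0.061  0.216 -0.168 -0.962]
 [ 0.522  0.184  0.059  0.305 -0.191 -0.933]
 [ 0.543  0.197  0.066  0.395 -0.196 -0.897]
 [ 0.562  0.212  0.081  0.482 -0.183 -0.857]
 [ 0.578  0.231  0.102  0.561 -0.152 -0.814]
 [ 0.59   0.253  0.128  0.629 -0.108 -0.77 ]]
```

```bash
cat >> plan.py <<'E'
def tips(q0,q1,n=9,h=.042):
    Q=np.linspace(q0,q1,n);p,R=FK(Q);y=R.as_matrix()[:,:,1]*h;z=R.as_matrix()[:,:,2]
    return np.c_[p,p+y,p-y,np.degrees(np.arccos(-z[:,2]))]
E
python3 - <<'E'
from plan import *
np.set_printoptions(precision=3,suppress=True,linewidth=150)
cur=np.array([-0.421,0.148,0.147,2.067,0.079,0.675,-1.904])
ring=np.array([.640,.0808,.0557]);bk=np.array([.6065,.247,.112])
half=Ro.from_euler("z",np.pi)
R=pose(7.2,40)*half;z=R.as_matrix()[:,2]
pre=myik(ring-.05*z,R,np.array([-.34,.41,.13,2.3,3.08,.26,-1.61]));print("pre",pre)
print(tips(cur,pre))
hb=myik(np.array([.446,.153,.15]),pose(0,0),cur);print("hb",hb);print(tips(pre,hb))
R=pose(-10,40)*half;z=R.as_matrix()[:,2]
bo=myik(bk-.025*z,R,np.array([-.66,.41,-.06,2.12,1.37,.55,-.51]));print("bo",bo)
print(tips(hb,bo,h=.057))
hb2=myik(np.array([.446,.153,.17]),pose(40,0),(bo+hb)/2);print("hb2",hb2);print(tips(bo,hb2,h=.05))
E
```

```text
pre [-0.339  0.396  0.136  2.308  3.077  0.254 -1.609]
[[ 0.531  0.09   0.211  0.531  0.048  0.211  0.531  0.132  0.211 15.144]
 [ 0.556  0.027  0.201  0.567 -0.012  0.213  0.545  0.066  0.188 23.331]
 [ 0.587 -0.014  0.202  0.608 -0.044  0.225  0.567  0.015  0.18  33.53 ]
 [ 0.619 -0.031  0.207  0.647 -0.046  0.235  0.592 -0.016  0.179 42.021]
 [ 0.646 -0.025  0.205  0.676 -0.023  0.234  0.615 -0.027  0.176 47.713]
 [ 0.66  -0.003  0.193  0.688  0.015  0.218  0.632 -0.021  0.168 50.184]
 [ 0.659  0.027  0.169  0.68   0.059  0.187  0.639 -0.005  0.151 49.432]
 [ 0.641  0.056  0.134  0.65   0.096  0.143  0.632  0.016  0.125 45.824]
 [ 0.608  0.077  0.094  0.603  0.118  0.094  0.613  0.035  0.094 40.   ]]
hb [-0.488  0.236  0.078  2.094 -0.025  0.813 -1.965]
[[ 0.608  0.077  0.094  0.603  0.118  0.094  0.613  0.035  0.094 40.   ]
 [ 0.64   0.063  0.129  0.649  0.103  0.138  0.631  0.024  0.12  45.897]
 [ 0.656  0.039  0.157  0.677  0.07   0.175  0.635  0.008  0.139 49.32 ]
 [ 0.652  0.012  0.173  0.681  0.03   0.198  0.624 -0.006  0.148 49.522]
 [ 0.629 -0.007  0.175  0.661 -0.006  0.2
[... 1169 characters left out ...]
.584  0.213  0.136  0.606  0.258  0.142  0.562  0.169  0.131 37.461]
 [ 0.571  0.182  0.14   0.604  0.218  0.15   0.538  0.146  0.13  34.141]
 [ 0.553  0.157  0.142  0.594  0.182  0.155  0.512  0.133  0.129 30.068]
 [ 0.532  0.14   0.144  0.578  0.152  0.158  0.485  0.129  0.13  25.283]
 [ 0.509  0.132  0.147  0.557  0.129  0.16   0.46   0.135  0.134 19.831]
 [ 0.486  0.131  0.151  0.531  0.115  0.161  0.44   0.148  0.141 13.765]
 [ 0.464  0.139  0.159  0.505  0.11   0.164  0.424  0.168  0.153  7.137]
 [ 0.446  0.153  0.17   0.478  0.115  0.17   0.414  0.191  0.17     nan]]plan.py:26: RuntimeWarning: invalid value encountered in arccos
  return np.c_[p,p+y,p-y,np.degrees(np.arccos(-z[:,2]))]
```

Transit plan: grasp the ring with the half-turned tool so j7 hardly moves; joint 5 turns near its cone axis. Now I grasp the ring.

```bash
python3 - <<'E'
from plan import *
from rig import ctrl
np.set_printoptions(precision=4,suppress=True)
half=Ro.from_euler("z",np.pi);ring=np.array([.640,.0808,.0557])
R=pose(7.2,40)*half;z=R.as_matrix()[:,2]
pre=np.array(myik(ring-.05*z,R,np.array([-.34,.41,.13,2.3,3.08,.26,-1.61])))
ctrl.gripper_to(.05,20); ctrl.move_joints(pre)
o=ctrl.observe();print(o["t"],o["eef_pos"],o["gripper_width"])
print("hit",ctrl.move_linear(ring+.0025*z,speed=.06,guard=8))
o=ctrl.observe();print(o["eef_pos"],o["wrist_force"])
ctrl.gripper_to(.0,20); o=ctrl.observe();print("grip",o["gripper_width"],o["finger_force"],o["wrist_force"],o["t"])
if .02<o["gripper_width"]<.028:
    print(ctrl.move_linear(ring-.05*z,speed=.05,guard=12))
    o=ctrl.observe();print("off",o["eef_pos"],o["gripper_width"],o["finger_force"],o["t"])
c=ctrl.camera("wrist");cv2.imwrite("pics/w4.png",c["color"]);pickle.dump(c,open("w4.pkl","wb"))
E
```

```text
8.3 [0.6084 0.0768 0.0942] 0.049551675051576156
hit False
[0.6415 0.081  0.0539] [ 0.2496 -0.4098 -0.5141]
grip 0.021777666727003996 19.559562787326286 [-1.015  -0.4491  2.0635] 9.6917
False
off [0.6082 0.0768 0.0938] 0.021671461854658246 19.603200522615225 10.8917
```

View pics/w4.png

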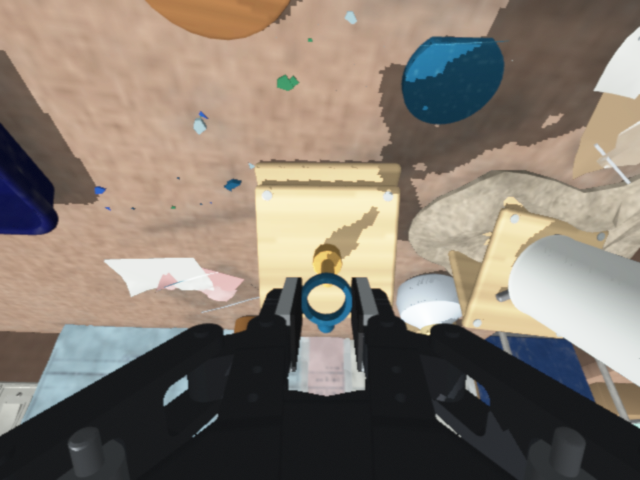

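The ring is held between the fingertips, centre about (326,300), and is clear of the peg. I check the hold offset against the TCP, then place it.

```bash
python3 - <<'E'
from plan import *
from rig import ctrl
np.set_printoptions(precision=4,suppress=True,linewidth=150)
c=pickle.load(open("w4.pkl","rb"));o=ctrl.observe();R=Ro.from_rotvec(o["tcp_rot"]).as_matrix();p=np.array(o["eef_pos"])
for dx in(-.004,0,.004): print(dx,proj(c,p-.0025*R[:,2]+dx*R[:,0]))
im=c["color"][255:345,285:370].astype(int)
m=(im[...,0]>im[...,2]+35)&(im[...,0]>60)
ys,xs=np.nonzero(m);print("blue bbox",xs.min()+285,xs.max()+285,ys.min()+255,ys.max()+255)
# predicted outline, front(back) face circles r=12
th=np.linspace(0,2*np.pi,60)
for zz in(-.0065,.0015):
    q=proj(c,p+R[:,2]*zz+.012*(np.cos(th)[:,None]*R[:,0]+np.sin(th)[:,None]*R[:,1]));print(zz,q.min(0),q.max(0))
cur=np.array(o["joint_pos"]);hb=myik(np.array([.446,.153,.12]),pose(0,0),np.array([-0.488,.236,.078,2.094,-.025,.813,-1.965]));print(hb);print(tips(cur,hb)[:,:3])
E
```

```text
-0.004 [[326.4356 309.3122]]
0 [[326.4242 301.0069]]
0.004 [[326.4126 292.5864]]
blue bbox 302 352 274 332
-0.0065 [298.3563 278.9349] [354.4916 330.2257]
0.0015 [299.7474 272.0236] [353.115  321.1072]
[-0.4836  0.2808  0.075   2.1211 -0.0308  0.7407 -1.9596]
[[ 0.6082  0.0768  0.0938]
 [ 0.6358  0.0632  0.1221]
 [ 0.6484  0.0403  0.1431]
 [ 0.6431  0.0158  0.1534]
 [ 0.62   -0.0005  0.1517]
 [ 0.5823  0.0004  0.1406]
 [ 0.5358  0.0255  0.1259]
 [ 0.4879  0.0772  0.116 ]
 [ 0.446   0.153   0.12  ]]
```

```bash
python3 - <<'E'
from plan import *
from rig import ctrl
np.set_printoptions(precision=4,suppress=True,linewidth=150)
hb=myik(np.array([.446,.153,.12]),pose(0,0),np.array([-0.488,.236,.078,2.094,-.025,.813,-1.965]))
ctrl.move_joints(hb)
o=ctrl.observe();print(o["t"],o["eef_pos"],o["gripper_width"],o["finger_force"])
c=ctrl.camera("wrist");pickle.dump(c,open("w5.pkl","wb"))
im=c["color"].copy();im=cv2.resize(im,None,fx=2,fy=2,interpolation=cv2.INTER_CUBIC)
th=np.linspace(0,2*np.pi,90)
for r,z in((.05,.014),(.019,.02)):
    q=proj(c,np.c_[.446+r*np.cos(th),.153+r*np.sin(th),0*th+z]);print(q.min(0),q.max(0))
    for u in q: cv2.circle(im,tuple(np.int32(u*2+.5)),1,(0,255,0),-1)
cv2.imwrite("pics/w5.png",im[300:900,260:1060])
E
```

```text
13.5667 [0.4459 0.1528 0.1199] 0.02161750371017489 19.60496801082627
[258.1882 165.1301] [394.1355 296.7027]
[299.7487 210.4764] [352.572  261.4268]
```

View pics/w5.png

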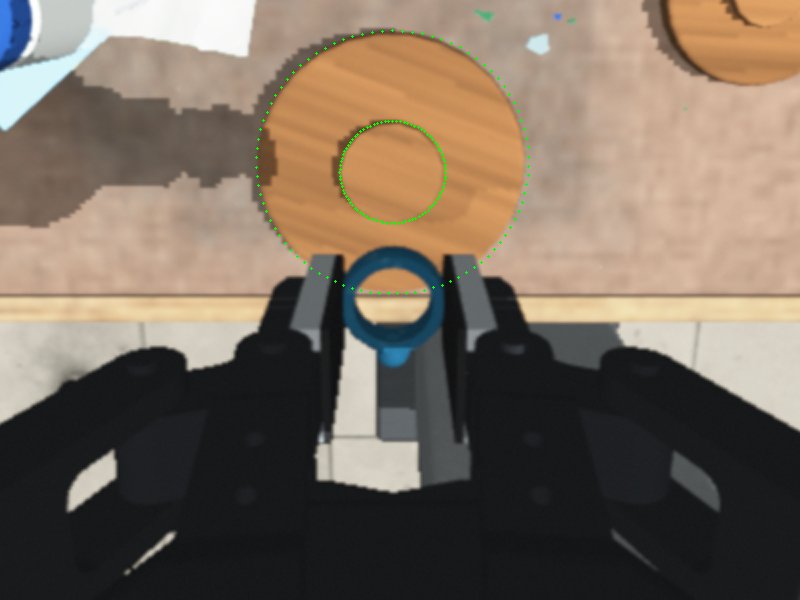

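The overlay matches the base to about 0.5 mm: outer circle centre near (393,160) and raised middle near (393,172) in the crop. The ring is held level. I lower and release it.

```bash
python3 - <<'E'
from plan import *
from rig import ctrl
np.set_printoptions(precision=4,suppress=True,linewidth=150)
b=[.446,.1534]
ctrl.move_linear(b+[.032],speed=.1)
print("hit",ctrl.move_linear(b+[.0208],speed=.02,guard=4))
o=ctrl.observe();print(o["eef_pos"],o["wrist_force"])
ctrl.gripper_to(.04,20); ctrl.wait(.2)
ctrl.move_linear(b+[.15],speed=.15); ctrl.gripper_to(.085)
o=ctrl.observe();print(o["t"],o["eef_pos"],o["joint_pos"])
c=ctrl.camera("wrist");pickle.dump(c,open("w6.pkl","wb"))
im=c["color"].astype(int);m=((im[...,0]>im[...,2]+35)&(im[...,0]>60)).astype(np.uint8)
g=proj(c,[.446,.1534,.024])[0];print("expected",g)
n,l,s,ce=cv2.connectedComponentsWithStats(m)
for i in range(1,n):
    if s[i,4]>60 and np.linalg.norm(ce[i]-g)<80: print(s[i],ce[i],plane(c,(s[i,0]+s[i,2]/2,s[i,1]+s[i,3]/2),.026))
bk=np.array([.6065,.247,.112]);R=pose(-10,40)*Ro.from_euler("z",np.pi);z=R.as_matrix()[:,2]
bo=myik(bk-.03*z,R,np.array([-.66,.41,-.06,2.12,1.37,.55,-.51]));print("bo",bo)
print(tips(np.array(o["joint_pos"]),bo,h=.057)[:,:9])
E
```

```text
hit True
[0.4459 0.1534 0.022 ] [-0.6358 -0.8109  4.3096]
17.2 [0.446  0.1534 0.1499] [-0.4891  0.2365  0.0794  2.093  -0.0257  0.8143 -1.965 ]
expected [326.4624 227.6568]
[312 215  29  33 354] [325.8446 230.7571] [0.4434 0.1534 0.026 ]
bo [-0.6615  0.3958 -0.0615  2.1253  1.3601  0.5591 -0.5003]
[[0.446  0.1534 0.1499 0.446  0.0964 0.1499 0.446  0.2104 0.1499]
 [0.4618 0.1399 0.1413 0.4808 0.0866 0.148  0.4428 0.1932 0.1346]
 [0.4813 0.1329 0.1364 0.517  0.0904 0.1495 0.4457 0.1754 0.1233]
 [0.5032 0.1334 0.1344 0.5506 0.1075 0.1525 0.4557 0.1593 0.1164]
 [0.5255 0.142  0.1343 0.5785 0.1364 0.1548 0.4726 0.1476 0.1139]
 [0.5468 0.1586 0.1351 0.5979 0.1742 0.1548 0.4956 0.143  0.1154]
 [0.5652 0.1829 0.136  0.6076 0.2175 0.1518 0.5228 0.1482 0.1202]
 [0.5792 0.2139 0.1361 0.6071 0.2627 0.1451 0.5513 0.165  0.1272]
 [0.5875 0.2503 0.135  0.5974 0.3065 0.135  0.5776 0.1942 0.135 ]]
```

Ring is down, centred within about 1.5 mm. Now the beaker.

```bash
python3 - <<'E'
from plan import *
from rig import ctrl
np.set_printoptions(precision=4,suppress=True,linewidth=150)
bk=np.array([.6065,.247,.112]);R=pose(-10,40)*Ro.from_euler("z",np.pi);z=R.as_matrix()[:,2]
bo=myik(bk-.03*z,R,np.array([-.66,.41,-.06,2.12,1.37,.55,-.5]))
ctrl.move_joints(bo)
o=ctrl.observe();print(o["t"],o["eef_pos"],o["gripper_width"])
c=ctrl.camera("wrist");pickle.dump(c,open("w7.pkl","wb"))
print("hit",ctrl.move_linear(bk+.052*z,speed=.08,guard=8))
o=ctrl.observe();print(o["t"],o["eef_pos"],o["wrist_force"])
E
```

```text
18.5667 [0.5877 0.2497 0.1351] 0.08491666005918833
hit False
19.7917 [0.6393 0.2415 0.0725] [-0.4282  0.4299 -0.0948]
```

```bash
python3 - <<'E'
from plan import *
from rig import ctrl
np.set_printoptions(precision=4,suppress=True,linewidth=150)
bk=np.array([.6065,.247,.112]);R=pose(-10,40)*Ro.from_euler("z",np.pi);z=R.as_matrix()[:,2]
ctrl.gripper_to(.03,25)
o=ctrl.observe();print(o["t"],o["gripper_width"],o["finger_force"],o["wrist_force"])
if o["gripper_width"]>.05:
    print("hit",ctrl.move_linear(bk-.018*z,speed=.06,guard=15))
o=ctrl.observe();print(o["t"],o["eef_pos"],o["gripper_width"],o["finger_force"],o["wrist_force"],o["joint_pos"])
cur=np.array(o["joint_pos"])
for y in(0,20,40,60):
    q=myik(np.array([.446,.1534,.17]),pose(y,0),np.array([-.41,.21,-.01,2.07,0,.86,-1.3]))
    if q is not None: print(y,q,abs(q-cur).max()); P=path(cur,q); print(P[:,:3][1:8:2], "mouth low z",(P[:,2]+.036*P[:,5]-.03*np.sqrt(1-np.clip(P[:,5]**2,0,1)))[::2])
E
```

```text
20.15 0.057295715875106526 25.664249215406016 [-3.4464 -0.5044  4.5734]
hit False
21.4667 [0.5952 0.2488 0.1255] 0.057611581227838354 27.373675122835266 [-0.2655 -1.0855 -2.137 ] [-0.6616  0.4184 -0.0464  2.1193  1.3906  0.5442 -0.526 ]
0 [-0.5015  0.2077  0.0926  2.0741 -0.0252  0.8608 -1.9653] 1.4392470918081517
[[0.5883 0.2113 0.1322]
 [0.5563 0.154  0.14  ]
 [0.5101 0.1285 0.1457]
 [0.4643 0.1375 0.1581]] mouth low z [0.0786 0.0902 0.0971 0.1082 0.134 ]
20 [-0.4562  0.2086  0.0406  2.0716 -0.0111  0.8616 -1.631 ] 1.4016294781281717
[[0.5884 0.2118 0.132 ]
 [0.5566 0.1551 0.1397]
 [0.5106 0.1295 0.1454]
 [0.4647 0.138  0.158 ]] mouth low z [0.0786 0.0899 0.0968 0.108  0.134 ]
40 [-0.4113  0.21   -0.0109  2.0692  0.003   0.8625 -1.2965] 1.3875792020033348
[[0.5884 0.2122 0.1319]
 [0.5569 0.1561 0.1393]
 [0.5111 0.1305 0.1451]
 [0.465  0.1384 0.158 ]] mouth low z [0.0786 0.0896 0.0965 0.1079 0.134 ]
60 [-0.3659  0.2118 -0.0628  2.0667  0.0174  0.8635 -0.9622] 1.3731952882451033
[[0.5884 0.2126 0.1316]
 [0.5571 0.1571 0.1388]
 [0.5116 0.1315 0.1448]
 [0.4654 0.1388 0.1579]] mouth low z [0.0786 0.0892 0.0961 0.1077 0.134 ]
```

```bash
python3 - <<'E'
from plan import *
from rig import ctrl
np.set_printoptions(precision=4,suppress=True,linewidth=150)
q=myik(np.array([.446,.1534,.17]),pose(0,0),np.array([-.5,.21,.09,2.07,-.02,.86,-1.96]))
ctrl.move_joints(q)
o=ctrl.observe();print(o["t"],o["eef_pos"],o["gripper_width"],o["finger_force"],o["wrist_force"])
c=ctrl.camera("wrist");pickle.dump(c,open("w8.pkl","wb"))
im=c["color"].astype(int);m=((im.min(2)>150)&(im.max(2)-im.min(2)<30)).astype(np.uint8)
p=np.array([.446,.1534,.17]);th=np.linspace(0,2*np.pi,120)
def sil(dx,dz,pt):
    r=Ro.from_euler("y",pt);out=[]
    for rad,h in((.0275,.052+dz),(.030,-.036+dz)):
        out.append(p+np.array([dx,0,0])+r.apply(np.c_[rad*np.cos(th),rad*np.sin(th),0*th+h]))
    return cv2.convexHull(np.float32(proj(c,np.vstack(out))))
n,l,s,ce=cv2.connectedComponentsWithStats(m);i=l[int(proj(c,p+[.02,0,.05])[0][1]),int(proj(c,p+[.02,0,.05])[0][0])];print("comp",i,s[i] if i else None)
h=sil(0,0,0)[:,0];print("pred bbox",h.min(0),h.max(0))
s8=cv2.cvtColor(c["color"],cv2.COLOR_BGR2RGB)[...,::-1].copy();cv2.polylines(s8,[np.int32(h)],True,(0,255,0),1)
cv2.imwrite("pics/w8.png",s8)
sc=ctrl.camera("scene");pickle.dump(sc,open("s8.pkl","wb"));cv2.imwrite("pics/s8.png",sc["color"])
# montage
a=s8[:,100:540];b=sc["color"][180:420,190:430]
cv2.imwrite("pics/m8.png",np.hstack([cv2.resize(a,(440,480)),cv2.resize(b,(360,360))[[*range(360),*([359]*120)]]]))
E
```

```text
22.7583 [0.4459 0.1534 0.1697] 0.05791296915698678 27.35818894194381 [ 1.383  -0.212  -0.9403]
comp 42 [  236   212   181   187 19127]
pred bbox [234.4134 213.1325] [419.5161 445.3891]
```

View pics/m8.png

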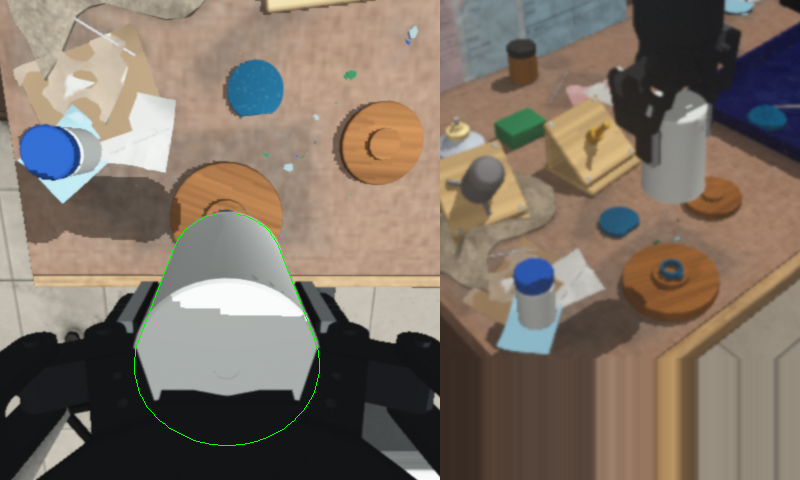

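The montage shows the predicted beaker outline matching to about 1 px (top edge row 212 against 213), so the beaker is upright and centred on the tool. The ring lies flat in the middle of the base, at about (671,270) in the right half. I lower the beaker.

```bash
python3 - <<'E'
from plan import *
from rig import ctrl
np.set_printoptions(precision=4,suppress=True,linewidth=150)
b=[.446,.1534]
print(ctrl.move_linear(b+[.075],speed=.1,guard=8))
print("hit",ctrl.move_linear(b+[.047],speed=.02,guard=5))
o=ctrl.observe();print(o["t"],o["eef_pos"],o["wrist_force"],o["torque"])
E
```

```text
False
hit True
25.0833 [0.4461 0.1534 0.0503] [ 0.2384 -0.919   4.5601] [-0.012   0.1029  0.0347]
```

Contact came at TCP z = 0.0503, as expected for the rim on the ledge. I release, retreat and check.

```bash
python3 - <<'E'
from plan import *
from rig import ctrl
np.set_printoptions(precision=4,suppress=True,linewidth=150)
b=[.446,.1534]
ctrl.gripper_to(.07,20); ctrl.gripper_to(.085); ctrl.wait(.2)
ctrl.move_linear(b+[.22],speed=.15); ctrl.wait(.5)
o=ctrl.observe();print(o["t"],o["eef_pos"],o["wrist_force"])
c=ctrl.camera("wrist");s=ctrl.camera("scene");th=np.linspace(0,2*np.pi,120)
def sil(c,x,y):
    out=[np.c_[x+r*np.cos(th),y+r*np.sin(th),0*th+z] for r,z in((.0275,.102),(.030,.014))]
    return cv2.convexHull(np.float32(proj(c,np.vstack(out))))[:,0]
for n,c in(("wrist",c),("scene",s)):
    cv2.imwrite(f"pics/{n}9.png",c["color"])
    im=c["color"].astype(int);m=((im.min(2)>95)&(im.max(2)-im.min(2)<30)).astype(np.uint8)
    nn,l,st,ce=cv2.connectedComponentsWithStats(m,connectivity=4)
    u=proj(c,[.446,.1534,.102])[0].astype(int);i=l[u[1],u[0]];h=sil(c,.446,.1534)
    print(n,"obs",i and np.r_[st[i,:2],st[i,:2]+st[i,2:4]],"pred",h.min(0),h.max(0))
    hm=np.zeros(m.shape,np.uint8);cv2.fillConvexPoly(hm,np.int32(h),1);ob=(l==i);print("IoU",(ob&(hm>0)).sum()/(ob|(hm>0)).sum())
E
```

```text
27.65 [0.446  0.1534 0.2199] [ 0.2204  0.0653 -0.0352]
wrist obs [290 178 364 265] pred [290.65   178.7213] [362.1665 263.8018]
IoU 0.9737956057246523
scene obs [324 306 365 378] pred [323.9203 306.4953] [363.8958 377.5242]
IoU 0.9591527987897126
```

The beaker outline matches the predicted upright pose on the ledge in both cameras (overlap 0.97 and 0.96), and the arm is clear.

```bash
python3 -c "
from rig import ctrl
print(ctrl.sign_off())"
```

```text
the job is handed in; nothing more can be done
None
```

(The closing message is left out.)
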